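# Wind the sprung feeding turntable and pin it

### The arm

A 6-joint arm with a two-finger parallel gripper is mounted at the origin on the work surface. World frame = base frame: x ahead of the robot, y to its left, z up, the work surface at z = 0. Lengths are in m, angles in degrees, forces in N, time in s.
With the tool pointing down it reaches from about 0.25 to 0.775 m from the base axis. Payload 4 kg.
Tool frame: the origin (TCP) lies midway between the tips of the shut fingers; the grasp point (between the pads) lies env.grasp_offset behind it (env.grasp_offset is the distance from the TCP to the grasp point, in m); z points along the fingers, y is the direction in which the jaws open and shut (so a half turn about z gives the same grasp; the last joint's range is limited). The gripper opens to 85 mm and grips with 20 to 120 N. Pads are 22 mm wide; open, the fingers measure 114 mm over their backs; the gripper's body (76 mm by 85 mm) begins 54 mm behind the grasp point. The pads swing forward as they close: fully open they stand 13 mm farther back than shut.
Start: joints at [62.447, 4.996, 78.535, -0, 96.463, -5.907], TCP at [0.203, 0.511, 0.231] pointing down, gripper open.
Joint ranges: [-177.83, 177.83], [-43.37, 116.18], [15.69, 146.23], [-61.86, 241.86], [9.47, 152.12], [-147.06, 147.06]. Speed limits (degrees/s): [159.86, 159.86, 180, 180, 180, 180].

### API

Orientations are given as [roll, pitch, yaw] about the fixed x, y, z axes, in that order (R = Rz(yaw) Ry(pitch) Rx(roll)).
In Python, from workcell import env, hand, solve_ik, viewer, sign_off gives the robot as it stands. Calls block until the motion is done:
- env.reach(position, orientation): joint-space move of the TCP to a pose.
- env.servo_line(position, vel=0.15, attitude=None): straight line of the TCP; attitude=None keeps the orientation; vel is the mean speed in m/s.
- env.goto_joints(angles): joint-space move.
- hand.open_gripper() and hand.grab(): open the fingers fully, or close them until they stop; the grip force is fixed at half the most.
- env.pause(seconds).
- solve_ik(position, orientation): joint angles nearest the present ones, or None.
- viewer.read_camera(name): name is "scene" or "top" or "wrist"; returns a dict with "img" (400x640x3 uint8, red, green, blue), "depth" (400x640 float32, m along the optical axis (not along the pixel's ray), 0 where there is no reading), "fx", "fy", "cx", "cy" (pixels), "cam_to_world" (4x4, takes a point from camera to world coordinates). Camera axes: x right, y down, z forward; pixel columns grow to the right and rows downward; lengths in m; the calibration is good to about 2 mm. The wrist camera is an equidistant fisheye: a pixel r from the principal point sees the ray r / f radians off the axis. A picture is of the moment at which its call begins.
A pose or a line that the arm cannot do raises env.Unreachable and nothing moves.
- sign_off(): hands the job in, once; it reports no verdict.
Readings, each from a call of its own:
- env.current_time_s(): time.
- env.current_q(): joint angles.
- env.current_joint_velocities(): joint speeds.
- env.current_joint_efforts(): joint torques, N m.
- env.current_tcp_pos(): TCP position.
- env.current_orientation(): TCP orientation.
- env.current_contact_force(): force on the tool from outside, world axes, zero at the start.
- env.current_torque(): the same for the moment, N m.
- env.current_opening(): opening from 0.0 (shut) to 1.0 (fully open).
Only numpy, scipy, OpenCV 4.12 (cv2) and the standard library are available. Lean on these libraries where they do the work, as an engineer would, in place of code of your own. Each camera call takes 0.05 s, during which the arm holds its last target. There are 200 camera calls.

### The job

Set the sprung feeding turntable: take the red-handled locking pin from its wooden block, put it into the turntable's steel-lined hole and use it to wind the turntable counter-clockwise (seen from above) against its spring, feeling gently for the hidden lock hole beneath, never pressing hard. Push the pin fully home there, until its collar lies flush, and let go, so that the pin alone keeps the turntable wound. Do not let the turntable fly back, keep the dishes standing on it, and leave the other things on the table where they are.

Things in the scene. Friction and masses are not known exactly. Their poses are not given: they have to be found in the camera images.
- pin_center (a point): Locking pin, 76 mm tall, 0.12 kg, upright in the wooden block, z up along it. This point is on its axis at half height, on top of its steel collar (26 mm diameter, 5 mm thick, 0 to 5 mm below this point). Above it a round red handle, 18 mm diameter, 40 mm tall: grip it here from above, any yaw. Below the collar the shank: see pin_tip.
- pin_tip (a point): Centre of the pin's lower end, 36 mm below pin_center. The round steel shank is 12 mm in diameter and 31 mm long from the collar's underside to this tip; its last 4 mm taper to 6 mm diameter.
- block: Fixed wooden block 56 x 56 x 42 mm, origin under its centre, with a 14 mm hole 36 mm deep at its centre; the pin stands in it with its collar on the block's top. Lift the pin at least 35 mm to clear it.
- feeder: The lazy susan as a whole: fixed foot, hidden lock ring and wooden turntable; origin on the table under the turning axis, z up; its x axis points to where the turntable's hole is when the turntable rests at 0.
- feeder_axis (a point): Point on the turning axis at the height of the turntable's wooden top, 41 mm above the table. The turntable is 310 mm in diameter, 12 mm thick.
- wheel_hole (a point): Centre of the mouth of the turntable's through hole (15 mm diameter, 1.5 mm chamfer) in a steel plate in the rim, 41.5 mm above the table, 125 mm from the turning axis. It moves with the turntable; its x axis points away from the axis, its y axis in the winding direction. Put in here, the pin comes to rest with its tip on the lock ring and its collar 15.5 mm above the plate.
- lockring_top (a point): Point on the turning axis at the height of the flat top of the fixed lock ring, 26 mm above the table, 3 mm under the turntable and hidden by it. The ring has one lock hole: 15 mm diameter, 1.5 mm chamfer, 18 mm deep, 125 mm from the axis, somewhere between 0.48 and 0.82 rad counter-clockwise (from above) of the turntable hole's rest place; its angle cannot be seen and changes every episode.
- feeder_foot (a point): Point on the turning axis at the table top. Where the two holes line up the pin can drop 15.5 mm further, until its collar lies on the steel plate. The spring's side load pinches the pin: push it home slowly with 5 to 10 N. The ring is brittle plastic: over 45 N on it with the pin not yet home, knocks included, breaks it, as do 90 N in seating; touch down at 15 mm/s or slower.
- turntable (a joint): Turning angle of the turntable in rad, 0 at rest against its stop, growing counter-clockwise seen from above, hard stop at 1.0. The spring always pulls back to 0, with 0.30 N m at 0 growing to 0.55 N m at 1.0 (2.4 to 4.4 N at the hole). If let go unpinned it flies back; turning back faster than 2 rad/s counts as flying back.
- dish0: Clay dish standing loose on the turntable, 92 mm diameter, 34 mm tall, 0.22 kg, origin under its centre. It rides round with the turntable.
- dish1: Second clay dish, the same.
- jar: Green glass jar with steel lid, 84 mm diameter, 115 mm tall, origin under its centre; leave alone.
- canister: Black plastic canister with screw-top lid, 96 mm diameter, 130 mm tall, origin under its centre; leave alone.
- scoop: Stainless scoop with a 60 mm cup and a level handle to its -x, 160 mm long, 41 mm tall, origin under the cup; leave alone.
Mind the look-alikes: they are no part of the job. What is shaped like the dish1 but pink is not meant.

How it is judged:
By the outcome, as a careful person would: the job done as asked, in the order asked, and still so for the second after the job is handed in, with the robot touching nothing.
It also fails if it takes over 72 s, if anything falls off the work surface, if the arm or the gripper's body presses on something with over 40 N, if the wrist force passes 120 N, or if a joint passes its speed limit or range.

## Working session

There is one attempt and no reset: what is moved stays moved. The work goes in short steps, each a Python script; the robot and the scene stay as the last script left them, time stands still between calls to the robot, and variables do not carry over. Pictures are saved under pics/ and viewed, about 8 in all and at most 12, crops included, and the job is handed in when it is done.

```bash
ls; mkdir -p pics
cat > h.py <<'E'
import numpy as np, cv2
from workcell import env, hand, solve_ik, viewer, sign_off
def cam(n,save=None):
    c=viewer.read_camera(n)
    if save: cv2.imwrite('pics/'+save,c['img'][:,:,::-1])
    return c
def pt(c,u,v,z=None):
    """pinhole pixel -> world, by ray onto plane z"""
    d=np.array([(u-c['cx'])/c['fx'],(v-c['cy'])/c['fy'],1.]); T=c['cam_to_world']
    r=T[:3,:3]@d; o=T[:3,3]
    return o+r*(z-o[2])/r[2]
E
python3 - <<'E'
from h import *
for n in('top','scene'):
    c=cam(n,n+'0.png'); np.savez('pics/'+n+'0.npz',**c)
    print(n,c['fx'],c['cx'],c['cy'],c['cam_to_world'].round(3).tolist())
print(env.grasp_offset,env.current_time_s(),env.current_orientation(),env.current_contact_force())
E
```

```text
pics
top 469.5469481132759 320.28847531419444 210.45001111179465 [[0.019, -0.989, 0.144, 0.296], [-1.0, -0.018, 0.006, -0.036], [-0.003, -0.144, -0.99, 1.465], [0.0, 0.0, 0.0, 1.0]]
scene 443.45190433094155 322.5074846010075 200.2272054431522 [[0.365, 0.491, -0.791, 1.397], [0.931, -0.177, 0.319, -0.39], [0.017, -0.853, -0.522, 0.664], [0.0, 0.0, 0.0, 1.0]]
0.0187 0.1 [-1.79879996e+02 -1.01600747e-02  1.58352762e+02] [-0.61785432 -0.78974459 -0.2290433 ]
```

View pics/top0.png

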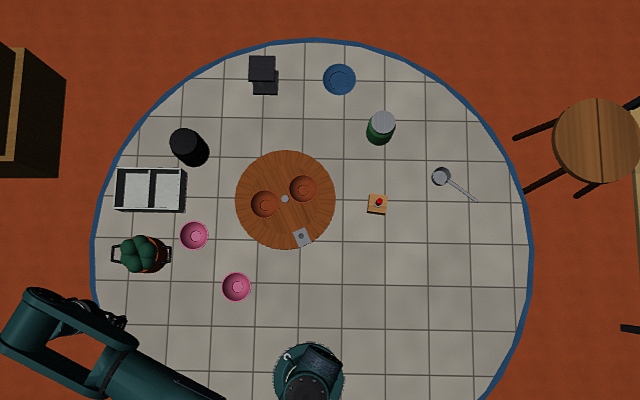

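View pics/scene0.png

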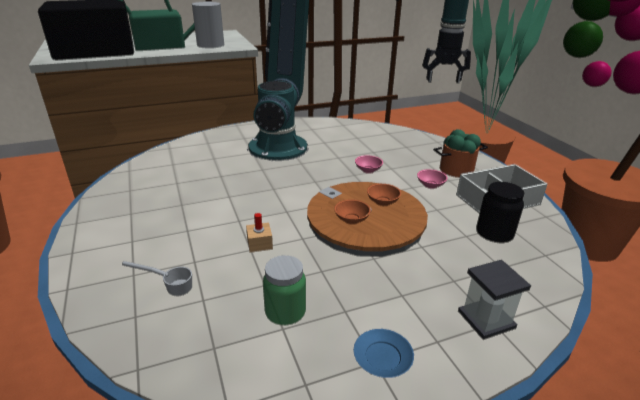

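The top view shows the turntable at about (285,200), with its steel plate and hole at (302,237) and two clay dishes on it. The red pin is in its block at about (378,203), and the pink bowls are look-alikes. Next I'll measure these and check them against the scene view.

Run:
```python
from h import *
T=dict(np.load('pics/top0.npz')); S=dict(np.load('pics/scene0.npz'))
def red(c,x0,x1,y0,y1):
    h=cv2.cvtColor(c['img'],cv2.COLOR_RGB2HSV); m=((h[...,0]<5)|(h[...,0]>175))&(h[...,1]>190)&(h[...,2]>90)
    k=np.zeros_like(m);k[y0:y1,x0:x1]=1; v,u=np.nonzero(m&k); return u,v
u,v=red(T,365,392,190,216); print(len(u),u.min(),u.max(),v.min(),v.max(),u.mean(),v.mean())
print('pin top', pt(T,u.mean(),v.mean(),.105))
u,v=red(S,245,275,205,240); print(len(u),u.min(),u.max(),v.min(),v.max())
# two views closest: ray of scene centre
print('pin scene', pt(S,u.mean(),v.mean(),.098))
# turntable
h=cv2.cvtColor(T['img'],cv2.COLOR_RGB2HSV)
m=((h[...,0]<20)&(h[...,1]>90)).astype(np.uint8); k=np.zeros_like(m);k[140:260,225:345]=1
cs,_=cv2.findContours(m*k,cv2.RETR_EXTERNAL,cv2.CHAIN_APPROX_NONE); c=max(cs,key=cv2.contourArea)
c=cv2.convexHull(c)
P=np.array([pt(T,a,b,.041)[:2] for a,b in c[:,0]]); 
A=np.c_[2*P,np.ones(len(P))]; s=np.linalg.lstsq(A,(P**2).sum(1),rcond=None)[0]; print('axis',s[:2],np.sqrt(s[2]+s[0]**2+s[1]**2))
a=cv2.resize(T['img'][222:252,286:320],None,fx=8,fy=8,interpolation=0)
b=cv2.resize(T['img'][185:220,360:395],None,fx=8,fy=8,interpolation=0)
H=280;f=lambda i:cv2.copyMakeBorder(i,0,H-i.shape[0],0,0,0)
d=cv2.resize(S['img'][180:205,310:350],None,fx=5,fy=5,interpolation=0)
cv2.imwrite('pics/crop.png',np.hstack([f(a),f(b),f(d)])[:,:,::-1])
g=h[222:252,286:320]; mm=(g[...,1]<60); v,u=np.nonzero(mm); print('plate',u.mean()+286,v.mean()+222,len(u),pt(T,u.mean()+286,v.mean()+222,.0415))
m=(h[...,1]<60)&(h[...,2]>0); v,u=np.nonzero(m[190:208,277:292]);print('hub',pt(T,u.mean()+277,v.mean()+190,.045))
```

```text
24 377 381 198 203 379.125 200.45833333333334
pin top [ 0.52727522 -0.20025469  0.105     ]
32 255 261 214 227
pin scene [ 0.56225432 -0.20966869  0.098     ]
axis [0.53873806 0.08253123] 0.15534102206674644
plate 305.117381489842 242.12641083521444 443 [0.40578089 0.01652115 0.0415    ]
hub [0.53866315 0.08245289 0.045     ]
```

View pics/crop.png

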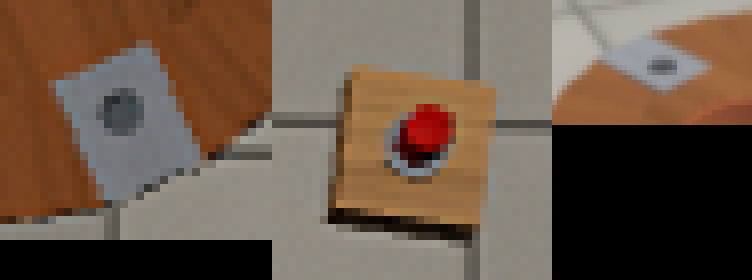

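Run:
```python
from h import *
T=dict(np.load('pics/top0.npz')); S=dict(np.load('pics/scene0.npz'))
print('pin',pt(T,379.2,200.4,.087),pt(S,258,220.5,.067))
h=pt(T,300.75,235.4,.0415); a=np.array([.5387,.0825]); d=h[:2]-a
print('hole',h,np.linalg.norm(d),np.degrees(np.arctan2(d[1],d[0])))
print('hole scene',pt(S,310+110/5-.5,180+66/5-.5,.0415))
p=pt(T,379.2,200.4,.087)
for y in range(-180,181,30):
    q=solve_ik([p[0],p[1],.2],[180,0,y]); print(y,None if q is None else np.round(q,0))
```

```text
pin [ 0.53050876 -0.20265065  0.087     ] [ 0.52634779 -0.20347269  0.067     ]
hole [0.42600622 0.03027885 0.0415    ] 0.12420521963243045 -155.13747567590144
hole scene [0.42489593 0.0289894  0.0415    ]
-180 [ -27.    8.   79.    0.   93. -117.]
-150 [ -27.    8.   79.    0.   93. -147.]
-120 None
-90 None
-60 [-27.   8.  79.  -0.  93. 123.]
-30 [-27.   8.  79.  -0.  93.  93.]
0 [-27.   8.  79.  -0.  93.  63.]
30 [-27.   8.  79.  -0.  93.  33.]
60 [-27.   8.  79.  -0.  93.   3.]
90 [-27.   8.  79.   0.  93. -27.]
120 [-27.   8.  79.   0.  93. -57.]
150 [-27.   8.  79.   0.  93. -87.]
180 [ -27.    8.   79.    0.   93. -117.]
```

```bash
cat >> h.py <<'E'
def wproj(c,p):
    T=np.linalg.inv(c['cam_to_world']); q=T[:3,:3]@p+T[:3,3]; r=np.hypot(q[0],q[1]); th=np.arctan2(r,q[2])
    return np.array([c['cx']+c['fx']*th*q[0]/r, c['cy']+c['fy']*th*q[1]/r])
def wray(c,u,v,z):
    x=(u-c['cx'])/c['fx'];y=(v-c['cy'])/c['fy'];th=np.hypot(x,y)
    d=np.array([x/th*np.sin(th),y/th*np.sin(th),np.cos(th)]);T=c['cam_to_world'];r=T[:3,:3]@d;o=T[:3,3]
    return o+r*(z-o[2])/r[2]
E
python3 - <<'E'
from h import *
env.reach([.528,-.203,.17],[180,0,25])
c=cam('wrist','w1.png'); np.savez('pics/w1.npz',**c)
print(env.current_time_s(),env.current_tcp_pos(),c['fx'],c['cx'],c['cy'],c['cam_to_world'].round(3).tolist(),env.current_contact_force())
h=cv2.cvtColor(c['img'],cv2.COLOR_RGB2HSV); m=((h[...,0]<5)|(h[...,0]>175))&(h[...,1]>190)&(h[...,2]>60)
n,l,s,ce=cv2.connectedComponentsWithStats(m.astype(np.uint8))
for i in range(1,n):
    if s[i,4]>60: print(s[i],ce[i])
print(wproj(c,np.array([.528,-.203,.087])))
E
```

```text
2.925 [ 0.52832878 -0.20219636  0.17014528] 309.70691628693146 319.568337810281 197.84653782168542 [[0.424, -0.875, -0.236, 0.588], [-0.906, -0.409, -0.111, -0.174], [0.001, 0.26, -0.966, 0.312], [0.0, 0.0, 0.0, 1.0]] [-1.0251957   0.40480825  0.00844205]
[312 182  21  30 420] [321.57142857 198.34761905]
[320.0124238  205.74688979]
```

View pics/w1.png

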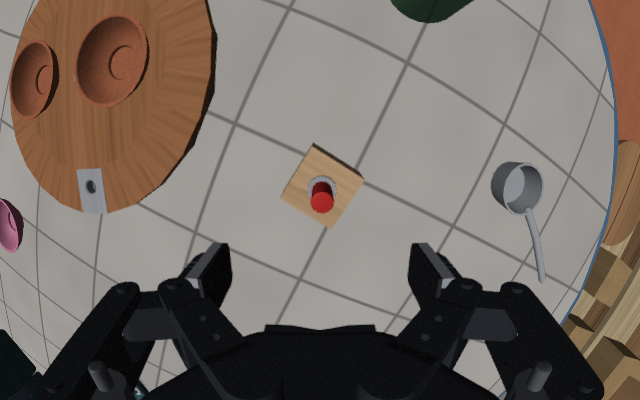

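The wrist view shows the handle's top disc at about (322,201) and the turntable hole at (91,187), with the space around the pin clear. Next I'll grasp the pin and lift it.

Run:
```python
from h import *
c=dict(np.load('pics/w1.npz'))
p=wray(c,322,201.5,.087); print('pin',p,'hole',wray(c,91,187,.0415), 'mid', wray(c,321.6,198.3,.075))
x,y=np.mean([p[:2],[.5284,-.203]],0); print(x,y)
env.reach([x,y,.11],[180,0,25]); env.servo_line([x,y,.0505],vel=.06)
f0=env.current_contact_force(); hand.grab()
print(env.current_opening(),f0,env.current_contact_force(),env.current_tcp_pos())
t=env.current_tcp_pos(); env.servo_line([t[0],t[1],.096],vel=.05); print(env.current_contact_force())
env.servo_line([t[0],t[1],.14],vel=.1)
c=cam('wrist','w2.png'); np.savez('pics/w2.npz',**c); print(env.current_time_s(),env.current_tcp_pos(),env.current_contact_force(),env.current_opening())
```

```text
pin [ 0.53167106 -0.20294122  0.087     ] hole [0.42678548 0.02849509 0.0415    ] mid [ 0.5309028  -0.20305893  0.075     ]
0.5300355293459522 -0.2029706085874841
0.19270406918171734 [-0.50013226 -0.80827387  0.36438681] [0.74754652 0.14385803 0.70797693] [ 0.53020814 -0.20308236  0.05074544]
[-1.64300092 -0.1490525  -1.82383224]
6.75 [ 0.52973594 -0.20285104  0.13914555] [-0.22419342 -0.14886216 -2.60935356] 0.19373493529095118
```

View pics/w2.png

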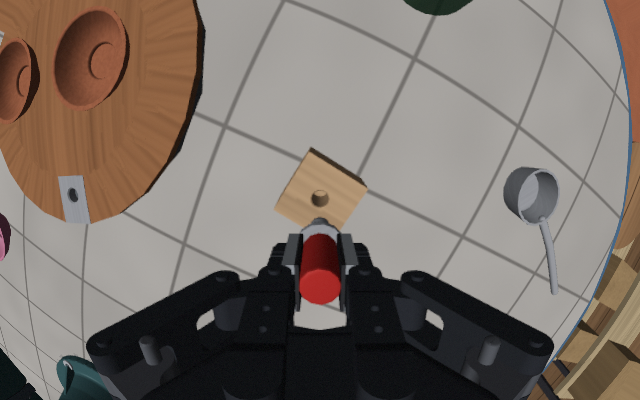

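The pin is held upright, its tip is just visible at about (320,219), and the block is empty. Next I'll move it over the hole and check from close up.

Run:
```python
from h import *
c=dict(np.load('pics/w2.npz')); print('tip',wray(c,320,220,.0995))
env.reach([.426,.0293,.14],[180,0,25.3]); env.servo_line([.426,.0293,.105],vel=.06)
env.pause(.2)
c=cam('wrist'); np.savez('pics/w3.npz',**c); print(env.current_time_s(),env.current_tcp_pos(),env.current_contact_force())
print(wproj(c,np.array([.426,.0293,.0415])),wproj(c,np.array([.426,.0293,.0655])))
cv2.imwrite('pics/w3.png',cv2.resize(c['img'][140:300,240:400],None,fx=4,fy=4,interpolation=cv2.INTER_CUBIC)[:600,:,::-1])
```

```text
tip [ 0.53280098 -0.20230158  0.0995    ]
8.7333 [0.42631043 0.02934207 0.10549914] [ 0.61438403  0.02278805 -1.84407512]
[318.93500522 213.16041468] [318.90490126 224.91574304]
```

View pics/w3.png

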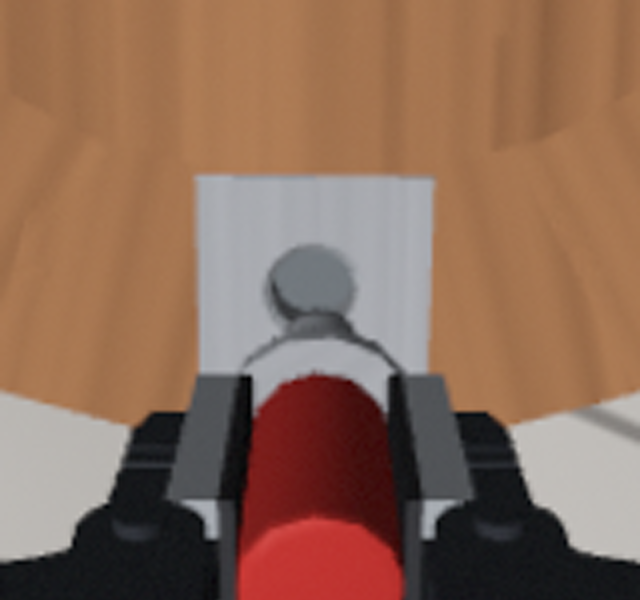

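Run:
```python
from h import *
c=dict(np.load('pics/w3.npz')); t=wray(c,320,220.8,.066); h=wray(c,318.2,211.8,.0415); p=env.current_tcp_pos()
d=(h-t)[:2]; print(t,h,d*1e3, 'tip-tcp',(t-p)*1e3)
x,y=p[:2]+d
env.servo_line([x,y,.092],vel=.03)
f0=np.array(env.current_contact_force()); z=.092
while z>.0625:
    z-=.002; env.servo_line([x,y,z],vel=.012); f=np.array(env.current_contact_force())-f0
    print(round(z,4),round(env.current_tcp_pos()[2],4),f.round(1))
    if f[2]>4: break
print(env.current_time_s(),env.current_tcp_pos())
```

```text
[0.42892166 0.02992474 0.066     ] [0.42668466 0.03019106 0.0415    ] [-2.2369952   0.26632079] tip-tcp [  2.61122554   0.58266916 -39.49913619]
0.09 0.09 [-0.4  2.   0.4]
0.088 0.0878 [-0.9  2.2 -0.1]
0.086 0.0858 [-0.2  1.1 -0. ]
0.084 0.0838 [-1.   1.2  0.5]
0.082 0.0819 [-0.4  1.3 -0.5]
0.08 0.0798 [-0.   0.9  0.1]
0.078 0.0779 [-0.5  1.1  0.6]
0.076 0.0759 [-0.8  0.8  0.1]
0.074 0.0739 [-0.7  1.  -0. ]
0.072 0.0719 [-0.5  0.8  0.2]
0.07 0.0699 [-0.8  1.2  0.1]
0.068 0.0678 [-0.7  0.6 -0.6]
0.066 0.0659 [-0.2  2.1  0.5]
0.064 0.0655 [-3.   1.7  7.5]
13.7583 [0.42447577 0.02965539 0.06549012]
```

```bash
cat >> h.py <<'E'
AX=np.array([.5387,.0825]); P0=np.array([.42445,.0296]); Y0=25.3
def arc(phi,z,vel,dr=0):
    c,s=np.cos(phi),np.sin(phi); d=P0-AX; d=d*(1+dr/np.linalg.norm(d))
    p=AX+np.array([[c,-s],[s,c]])@d
    env.servo_line([p[0],p[1],z],vel=vel,attitude=[180,0,Y0+np.degrees(phi)])
def where():
    p=env.current_tcp_pos(); d=p[:2]-AX; e=P0-AX
    return np.arctan2(e[0]*d[1]-e[1]*d[0],e@d), np.linalg.norm(d)-np.linalg.norm(e), p[2]
E
python3 - <<'E'
from h import *
arc(0,.0668,.01)
for phi in np.arange(.06,.43,.06):
    arc(phi,.0668,.025); f=env.current_contact_force(); w=where(); th=np.radians(-155)+w[0]
    print(round(phi,2),np.round(w,4),'F',f.round(1),'tang',round(float(f[:2]@[-np.sin(th),np.cos(th)]),1))
print(env.current_time_s(), env.current_orientation())
c=cam('wrist'); cv2.imwrite('pics/w4.png',c['img'][:,:,::-1])
E
```

```text
0.06 [0.0556 0.0001 0.0664] F [-1.   2.2 -2.1] tang -2.4
0.12 [1.176e-01 1.000e-04 6.660e-02] F [ 0.   1.9 -2.5] tang -1.6
0.18 [0.1785 0.     0.0667] F [-0.2  3.5 -1.1] tang -3.0
0.24 [0.2386 0.     0.0668] F [-1.6  2.9 -2.5] tang -3.2
0.3 [0.2988 0.     0.0668] F [-1.1  2.  -3.5] tang -2.2
0.36 [0.3586 0.     0.0668] F [-1.   2.8 -1.6] tang -2.6
0.42 [0.4189 0.     0.0668] F [-1.   2.8 -1.8] tang -2.6
17.3417 [-1.79979895e+02  6.30107676e-03  4.93306770e+01]
```

View pics/w4.png

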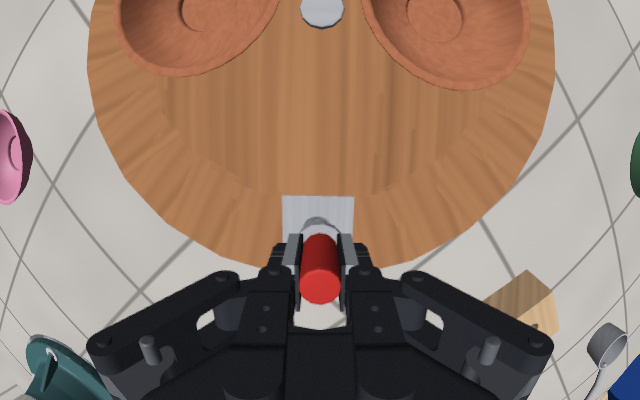

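The turntable is following the pin: the plate sits under it at (318,215), and both dishes are standing. Next I'll probe gently for the lock hole.

Run:
```python
from h import *
for phi in np.arange(.45,.88,.018):
    arc(phi,.0662,.025); f0=env.current_contact_force()[2]
    arc(phi,.0640,.012); f=env.current_contact_force(); w=where()
    print(round(phi,3),np.round(w,4),round(f[2]-f0,1),f.round(1))
    if w[2]<.0650: print('drop'); break
    
print(env.current_time_s())
```

```text
0.45 [ 4.525e-01 -3.000e-04  6.550e-02] 5.7 [-3.4  3.   5.5]
0.468 [ 4.707e-01 -3.000e-04  6.550e-02] 6.0 [-4.2  4.4  6.8]
0.486 [ 4.883e-01 -2.000e-04  6.540e-02] 8.0 [-4.  4.  8.]
0.504 [ 5.06e-01 -2.00e-04  6.55e-02] 7.4 [-4.4  3.8  7.5]
0.522 [ 5.237e-01 -2.000e-04  6.540e-02] 8.5 [-3.9  3.9  8.3]
0.54 [ 5.416e-01 -2.000e-04  6.540e-02] 6.1 [-4.7  5.2  8. ]
0.558 [ 5.594e-01 -1.000e-04  6.540e-02] 7.8 [-4.5  3.5  8.6]
0.576 [ 5.776e-01 -1.000e-04  6.540e-02] 8.5 [-4.2  4.   8.1]
0.594 [ 5.957e-01 -1.000e-04  6.540e-02] 7.7 [-3.8  3.9  8.3]
0.612 [ 6.136e-01 -1.000e-04  6.540e-02] 7.0 [-4.8  3.6  8.4]
0.63 [ 6.316e-01 -1.000e-04  6.540e-02] 6.5 [-4.8  4.6  7.3]
0.648 [ 6.499e-01 -1.000e-04  6.540e-02] 7.4 [-4.9  5.3  8.9]
0.666 [ 6.68e-01 -1.00e-04  6.54e-02] 7.3 [-5.1  3.4  7.7]
0.684 [ 0.686  -0.      0.0653] 6.9 [-5.3  4.2  7.2]
0.702 [ 7.084e-01 -1.000e-04  6.440e-02] 0.3 [-1.   2.6  1.6]
drop
26.5417
```

Run:
```python
from h import *
best=(9,0)
for phi in np.arange(.702,.80,.008):
    arc(phi,.0650,.02); z=.0650; f0=-1.8
    while z>.0605:
        z-=.001; arc(phi,z,.012); f=env.current_contact_force()
        if f[2]-f0>8: break
    w=where(); print(round(phi,3),np.round(w,4),round(z,4),f.round(1))
    if z<=.0606: print('in'); break
    if env.current_time_s()>42: break
print(env.current_time_s())
```

```text
0.702 [ 7.157e-01 -2.000e-04  6.240e-02] 0.061 [1.7 1.2 6.6]
0.71 [ 7.195e-01 -2.000e-04  6.200e-02] 0.061 [0.2 1.8 6.3]
0.718 [ 7.257e-01 -1.000e-04  6.010e-02] 0.06 [3.3 2.1 1.7]
in
30.7583
```

Run:
```python
from h import *
phi=.728; arc(phi,.0600,.02); print(np.round(where(),4),env.current_contact_force().round(1))
z=.0600
while z>.0465 and env.current_time_s()<48:
    z-=.001; arc(phi,z,.012); f=env.current_contact_force(); w=where()
    print(round(z,4),np.round(w,4),f.round(1))
    if f[2]>11: break
print(env.current_time_s())
```

```text
[ 7.276e-01 -1.000e-04  5.980e-02] [0.9 3.7 1.2]
0.059 [ 0.7279 -0.      0.0589] [1.6 3.1 1.3]
0.058 [ 0.7285 -0.      0.058 ] [2.3 3.2 1.5]
0.057 [ 0.7287 -0.      0.057 ] [1.2 2.5 1.5]
0.056 [ 0.7288 -0.      0.056 ] [2.  3.3 1.1]
0.055 [ 0.7287 -0.      0.055 ] [1.9 3.2 2.3]
0.054 [ 0.729 -0.     0.054] [2.  3.6 2.2]
0.053 [ 0.7289 -0.      0.0529] [3.4 3.2 2.4]
0.052 [ 0.7288 -0.      0.0519] [2.7 2.8 2.5]
0.051 [ 0.7291 -0.      0.051 ] [2.5 4.1 2.6]
0.05 [ 7.292e-01 -1.000e-04  5.020e-02] [2.6 3.  3.3]
0.049 [ 7.299e-01 -1.000e-04  5.010e-02] [1.1 3.3 8.7]
0.048 [ 7.309e-01 -1.000e-04  5.010e-02] [-1.2  4.2 13.3]
34.0083
```

Run:
```python
from h import *
arc(.722,.0497,.01); print(np.round(where(),4),env.current_contact_force().round(1))
hand.open_gripper(); env.pause(.2); print(np.round(where(),4),env.current_contact_force().round(1))
p=env.current_tcp_pos(); env.servo_line([p[0],p[1],.16],vel=.06); env.pause(.2)
c=cam('wrist'); np.savez('pics/w5.npz',**c); cv2.imwrite('pics/w5.png',c['img'][:,:,::-1]); print(env.current_time_s(),p)
S=cam('scene'); cv2.imwrite('pics/s5.png',cv2.resize(S['img'][150:260,230:430],None,fx=4,fy=4)[:,:,::-1])
```

```text
[ 7.284e-01 -1.000e-04  5.020e-02] [3.6 2.4 4.1]
[ 0.7223 -0.      0.0498] [-0.3  1.3 -0.2]
37.4583 [ 0.48795436 -0.0327092   0.04975812]
```

View pics/w5.png

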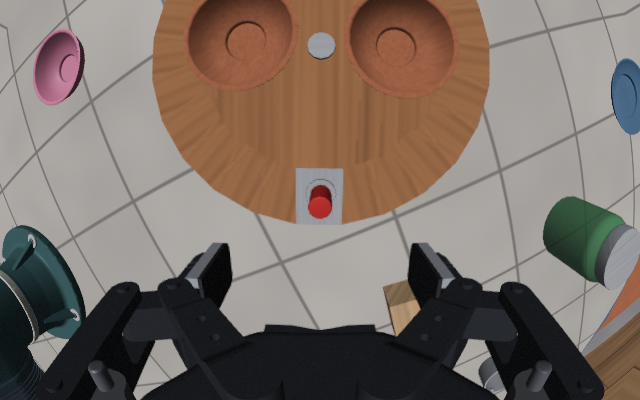

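View pics/s5.png

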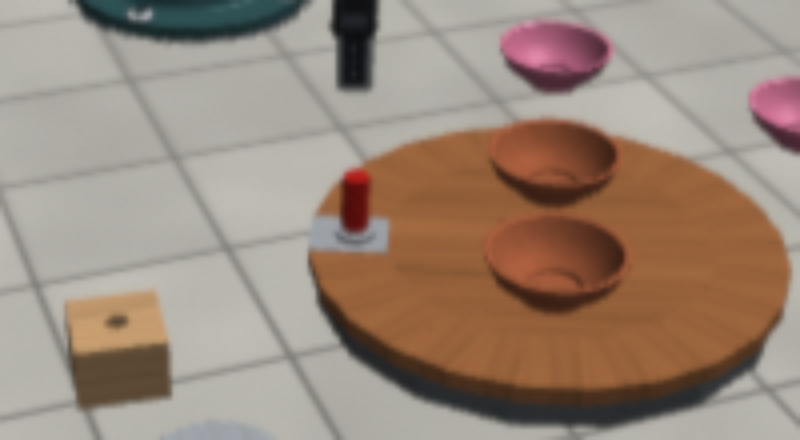

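The pin stands upright with its collar on the plate, at (320,200) in the wrist view. The dishes are in place and the turntable is still wound. One last numeric check on height comes from the stored depth image, then I'll hand in.

Run:
```python
from h import *
c=dict(np.load('pics/w5.npz'));T=c['cam_to_world']
def hz(u,v):
    D=np.median(c['depth'][v-1:v+2,u-1:u+2]); x=(u-c['cx'])/c['fx'];y=(v-c['cy'])/c['fy'];t=np.hypot(x,y)
    d=np.array([x/t*np.tan(t),y/t*np.tan(t),1])*D; return (T[:3,:3]@d+T[:3,3]).round(4)
print('handle top',hz(320,204),'collar',hz(320,182),hz(309,187),hz(331,187),'plate',hz(303,175),hz(337,175))
print(env.current_time_s(),env.current_contact_force()); sign_off()
```

```text
handle top [ 0.4898 -0.0302  0.086 ] collar [ 0.493  -0.0231  0.0462] [ 0.4826 -0.0234  0.0459] [ 0.4998 -0.0308  0.0462] plate [ 0.4816 -0.0127  0.041 ] [ 0.5084 -0.0243  0.0411]
37.5083 [-0.21124854  0.91268083 -0.03874391]
the job is handed in; nothing more can be done
```

The job is done and handed in at 37.5 s: the pin alone now holds the turntable wound at about 0.73 rad.

- **Winding and probing:** I took the pin from its block and put it into the turntable's hole until its tip rested on the ring. I then wound counter-clockwise, with gentle probes every 0.018 rad. Probing forces read about 9 N at most, and the lock hole showed at about 0.70 to 0.73 rad.
- **Seating:** The pin went home with readings up to about 13 N, at the very end of the stroke. That is above the suggested 5 to 10 N but far below the 90 N limit. It bottomed at a tool height of 50.1 mm, against 50.0 mm expected.
- **After release:** The depth image puts the collar top 5.1 mm above the plate and the handle top 45 mm above it. The collar is 5 mm thick and the expected handle height is 45 mm, so the collar lies flush.
- **Surroundings:** The pictures after release show both dishes standing and the turntable still wound. The things in view were undisturbed, and I did not re-check the rest. The open gripper is clear of everything at 160 mm.

No check failed. The one disagreement was the pin's position, where the camera views differed by 2 to 5 mm. I allowed for that by lining up the tip and the hole in the same wrist picture.

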